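Press home and lock the load plug on a test box

ROBOT

A 6-joint arm with a two-finger parallel gripper is mounted at the origin on the work surface. World frame = base frame: x ahead of the robot, y to its left, z up, the work surface at z = 0. Lengths are in m, angles in rad, forces in N, time in s.
With the tool pointing down it reaches from about 0.275 to 0.975 m from the base axis. Payload 8.4 kg.
Tool frame: the origin (TCP) lies on the centre line of the jaws, within the pads' length; the fingertips stand 8 mm ahead of it and the grasp point (between the pads) lies 11 mm behind it; z points along the fingers, y is the direction in which the jaws open and shut (so a half turn about z gives the same grasp; the last joint's range is limited). The gripper opens to 92 mm and grips with 3 to 60 N. Pads are 20 mm wide; open, the fingers measure 128 mm over their backs; the gripper's body (75 mm by 189 mm) begins 69 mm behind the grasp point.
Start: joints at [-1.253, 0.353, 1.633, -0, 1.155, -0.002], TCP at [0.196, -0.593, 0.223] pointing down, gripper open.
Joint ranges: [-2.63, 2.63], [-0.92, 2.1], [0.06, 2.66], [-1.3, 4.44], [0, 2.69], [-3.02, 3.02]. Speed limits (rad/s): [2.22, 2.22, 2.79, 3.14, 3.14, 3.14].

INTERFACE

Orientations are given as a 3x3 rotation matrix whose columns are the frame's x, y, z axes.
In Python, from plant import get_state, capture, get_calibration, close_job gives the robot as it stands.
- The arm moves only by the tool step_arm, never from a script. Its argument "motion" is a list of rows, each a list of 7 numbers: the turn, a rotation vector about the tool's x, y, z in degrees, then the shift along the tool's x, y, z in cm, then the closure, from -1 (fully open) to 1 (shut), so that 0 is half open. A call has 1 to 20 rows; each row is the pose to reach, as a shift and turn from the pose commanded when the call began, along the tool's axes at that moment; what a row does not reach only later rows make up. A row lasts 1/10 s, in which the tool goes at most 50 mm and 8.59 degrees, less where a joint would pass 70% of its speed; a pose out of reach is approached as far as the arm can. A call with a gripper value outside its range is refused whole. The fingers move at their own pace and stop on an object; "squeeze" is the grip in N (left out, the last holds). Time passes only in rows, so rows that repeat a pose let the fingers close. It gives the time, the measured TCP pose, the force and the opening at its end, in the units of the state.
- get_state(): the state, without advancing time (a new reading comes with each control period).
- capture(name): name is "side" or "top" or "wrist"; returns (picture, depth): 480x640x3 uint8, blue, green, red; 480x640 float32, m along the optical axis (not along the pixel's ray), 0 where there is no reading.
- get_calibration(name): a dict with "vfov" (degrees; the focal length in pixels is half the picture's height over the tangent of half this angle, whatever the lens; pixels are square), "cx", "cy" (the principal point, pixels), "rvec" (rotation vector, rad) and "tvec" (3), from world to camera coordinates, as OpenCV has them; the wrist camera has in their place "mount" (4x4, takes a point from camera to tool coordinates, whose origin is the TCP and whose axes are the flange's). Camera axes: x right, y down, z forward; pixel columns grow to the right and rows downward; lengths in m; the calibration is good to about 2 mm. A picture is of the moment at which its call begins: read the wrist's pose just before it. get_calibration takes no time and is no camera call.
- close_job(): hands the job in, once; it reports no verdict.
The state is a dict: "t": time; "q": joint angles; "qd": joint speeds; "effort": joint torques, N m; "eef_pos": TCP position; "orientation": TCP orientation; "wrist_force": force on the tool from outside, world axes, zero at the start; "moment": the same for the moment, N m; "width": opening from 0.0 (shut) to 1.0 (fully open).
Only numpy, scipy, OpenCV 4.12 (cv2) and the standard library are available. Lean on these libraries where they do the work, as an engineer would, in place of code of your own. Each camera call takes 0.05 s, during which the arm holds its last target.

TASK

On the test box with the blue plug, press the plug down fully home, then turn its lock collar clockwise until the stripe on the orange tab points at the white locked mark on the box. Leave the green-plug box locked as it is and do not disturb the other things on the bench.

Things in the scene. Friction and masses are not known exactly. Their poses are not given: they have to be found in the camera images.
- test_box: The test box to be made ready (blue plug): grey box 180 x 180 mm fixed to the bench, top face 50 mm above it. Origin: centre of its underside; z up. In the middle of its top is an upright round plug (blue finned head, 49 mm wide) ringed by an aluminium lock collar with one orange tab. The white locked mark lies in the box's own -x direction from the collar's axis.
- test_axis (a point): point on the vertical turning axis of that collar and plug, 54 mm above the bench (underside of the collar, which is 72 mm wide and reaches from 54 to 70 mm above the bench)
- test_mark (a point): middle of the white locked mark (18 x 6 mm bar) on the box top, 79.5 mm from the axis
- test_tab (a point): point on the top of the orange tab's centreline, 55 mm from the axis, 90 mm above the bench; turns with the collar. The tab is radial, 14 mm wide, with a white stripe; it reaches from 28 to 71 mm from the axis and from 54 to 90 mm above the bench
- test_collar (a joint): angle of the collar in rad, growing clockwise seen from above; 1.5 = tab's stripe points at the locked mark; stops at 0 and 2.1 (it can turn past the mark, and back). Stiff: about 3 N at the tab; stays where it is left
- test_plug_top (a point): centre of the plug's flat top, 49 mm wide; 103 mm above the bench when raised fully, 91 mm when home
- test_plug (a joint): how far the plug is pushed down, m: 0 = fully raised, 0.012 = home against its stop. Takes about 6 N to push; stays where it is left
- spare_box: The other test box (green plug), already locked: leave it so: grey box 180 x 180 mm fixed to the bench, top face 50 mm above it. Origin: centre of its underside; z up. In the middle of its top is an upright round plug (green finned head, 49 mm wide) ringed by an aluminium lock collar with one orange tab. The white locked mark lies in the box's own -x direction from the collar's axis.
- spare_axis (a point): point on the vertical turning axis of that collar and plug, 54 mm above the bench (underside of the collar, which is 72 mm wide and reaches from 54 to 70 mm above the bench)
- spare_mark (a point): middle of the white locked mark (18 x 6 mm bar) on the box top, 79.5 mm from the axis
- spare_tab (a point): point on the top of the orange tab's centreline, 55 mm from the axis, 90 mm above the bench; turns with the collar. The tab is radial, 14 mm wide, with a white stripe; it reaches from 28 to 71 mm from the axis and from 54 to 90 mm above the bench
- spare_collar (a joint): angle of the collar in rad, growing clockwise seen from above; 1.5 = tab's stripe points at the locked mark; stops at 0 and 2.1 (it can turn past the mark, and back). Stiff: about 3 N at the tab; stays where it is left
- spare_plug_top (a point): centre of the plug's flat top, 49 mm wide; 103 mm above the bench when raised fully, 91 mm when home
- spare_plug (a joint): how far the plug is pushed down, m: 0 = fully raised, 0.012 = home against its stop. Takes about 6 N to push; stays where it is left
- bottle: white squeeze bottle with black cap, 68 mm wide, 170 tall; loose bystander, origin at the centre of its underside
- solder_reel: steel-grey reel standing on its flange, 60 mm wide, 40 tall; loose bystander, origin at the centre of its underside
- screwdriver: red-handled screwdriver, about 200 mm long, lying on the bench to the robot's right; loose bystander
- meter: yellow hand multimeter lying flat, 150 x 75 x 35 mm; loose bystander, origin at the centre of its underside
- parts_tray: green divided parts tray, 140 x 100 x 30 mm; loose bystander, origin at the centre of its underside
- mug: white mug, 80 mm wide, 90 tall; loose bystander, origin at the centre of its underside

How it is judged:
By the outcome, as a careful person would: the job done as asked, in the order asked, and still so for the second after the job is handed in, with the robot touching nothing.
It also fails if it takes over 45 s, if anything falls off the work surface, if the arm or the gripper's body presses on something with over 40 N, if the wrist force passes 120 N, or if a joint passes its speed limit or range.

## Working session

There is one attempt and no reset: what is moved stays moved. The work goes in short steps, Python scripts to look and compute and a tool call to move; the robot and the scene stay as the last step left them, time stands still between calls to the robot, and variables do not carry over. Pictures are saved under pics/ and viewed, and the job is handed in when it is done.

Besides the shell and the picture viewer there is one more tool, called after "Request:" as name([rows], argument=value, ...), one row to a line, values as JSON. step_arm: Moves the arm, as the interface text tells. Its arguments: {"type":"object","properties":{"motion":{"type":"array","items":{"type":"array","items":{"type":"number"}}},"squeeze":{"type":"number"}},"required":["motion"]}

```bash
mkdir -p pics; ls
python3 - <<'E'
from plant import *
import cv2,numpy as np
s=get_state();print({k:np.round(v,3).tolist() for k,v in s.items()})
for n in("side","top","wrist"):
    c=get_calibration(n);print(n,{k:np.round(v,4).tolist() for k,v in c.items()})
    p,d=capture(n);cv2.imwrite(f"pics/{n}0.png",p);np.save(f"{n}0.npy",d)
E
```

```text
pics
{'t': 0.0, 'q': [-1.253, 0.354, 1.634, 0.0, 1.155, -0.002], 'qd': [0.001, 0.001, 0.0, -0.0, 0.001, -0.001], 'effort': [0.001, -59.383, -33.422, 0.07, 0.023, -0.0], 'eef_pos': [0.196, -0.593, 0.222], 'orientation': [[0.949, 0.314, -0.0], [0.314, -0.949, 0.001], [0.0, -0.001, -1.0]], 'wrist_force': [-0.161, 0.709, -0.162], 'moment': [-0.031, 0.037, 0.005], 'width': 1.0}
side {'vfov': 51.6147, 'cx': 319.1499, 'cy': 235.5801, 'rvec': [0.3922, -2.7098, 1.2975], 'tvec': [0.511, 0.1804, 1.1155]}
top {'vfov': 53.7312, 'cx': 318.9594, 'cy': 239.3874, 'rvec': [2.1646, -2.1631, 0.1419], 'tvec': [-0.0137, 0.5535, 1.1967]}
wrist {'vfov': 67.8992, 'cx': 317.3371, 'cy': 238.617, 'mount': [[-0.0003, -0.9598, -0.2808, 0.0805], [1.0, -0.0003, -0.0001, -0.0005], [0.0, -0.2808, 0.9598, -0.1615], [0.0, 0.0, 0.0, 1.0]]}
```

View pics/top0.png

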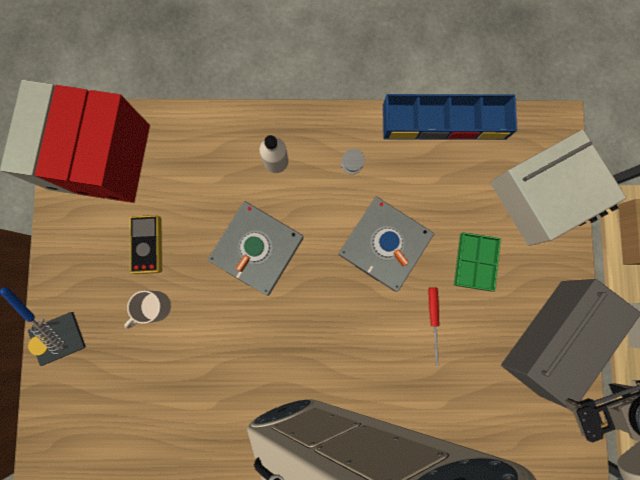

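View pics/side0.png

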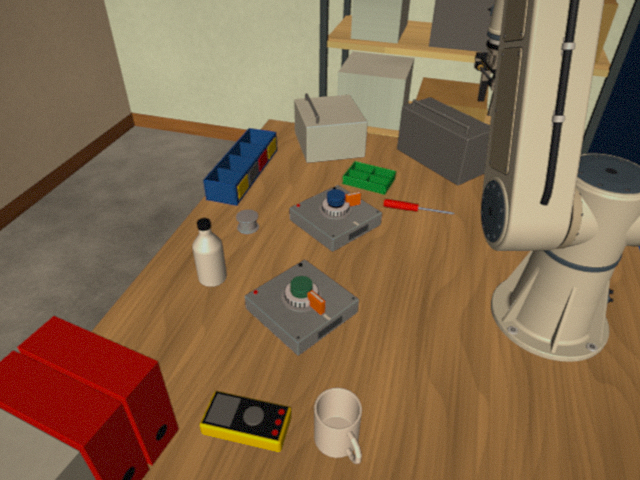

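View pics/wrist0.png

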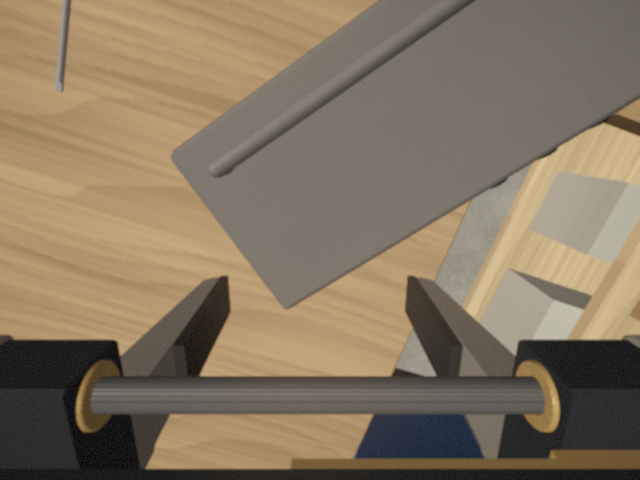

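Top view: the blue-plug box is centred near (388,242), its tab points to about (403,259) and its mark is near (371,268). The green box is centred near (255,246). I'll enlarge the blue box.

```bash
cat > h.py <<'E'
from plant import *
import cv2,numpy as np
def cam(n):
    c=get_calibration(n);f=240/np.tan(np.radians(c['vfov'])/2)
    K=np.array([[f,0,c['cx']],[0,f,c['cy']],[0,0,1]])
    if 'mount' in c:
        s=get_state();T=np.eye(4);T[:3,:3]=s['orientation'];T[:3,3]=s['eef_pos']
        W=T@np.array(c['mount'])
    else:
        R=cv2.Rodrigues(np.array(c['rvec'],float))[0];W=np.eye(4);W[:3,:3]=R.T;W[:3,3]=-R.T@np.array(c['tvec'],float).ravel()
    return K,W
def ray(K,W,uv,z):
    d=W[:3,:3]@np.linalg.inv(K)@np.array([uv[0],uv[1],1.]);o=W[:3,3]
    return o+d*(z-o[2])/d[2]
def proj(K,W,p):
    q=np.linalg.inv(W)@np.append(p,1);q=K@q[:3];return q[:2]/q[2]
def dep(K,W,uv,d):
    z=d[int(uv[1]),int(uv[0])];return (W@np.append(np.linalg.inv(K)@np.array([uv[0],uv[1],1.])*z,1))[:3]
E
python3 - <<'E'
from h import *
p=cv2.imread('pics/top0.png');c=p[190:300,330:440];cv2.imwrite('pics/top0c.png',cv2.resize(c,None,fx=5.4,fy=5.4,interpolation=cv2.INTER_CUBIC))
K,W=cam('top');d=np.load('top0.npy')
for uv in [(388,242),(403,259),(371,268),(255,246),(434,232),(398,291),(339,250),(379,197)]:print(uv,np.round(dep(K,W,uv,d),3),np.round(ray(K,W,uv,.05),3))
E
```

```text
(388, 242) [ 0.539 -0.182  0.102] [ 0.545 -0.19   0.05 ]
(403, 259) [ 0.498 -0.22   0.089] [ 0.501 -0.228  0.05 ]
(371, 268) [ 0.478 -0.145  0.055] [ 0.478 -0.146  0.05 ]
(255, 246) [0.53  0.145 0.092] [0.534 0.15  0.05 ]
(434, 232) [ 0.578 -0.321  0.003] [ 0.571 -0.309  0.05 ]
(398, 291) [ 0.421 -0.223 -0.003] [ 0.42  -0.213  0.05 ]
(339, 250) [ 0.529 -0.067  0.001] [ 0.524 -0.064  0.05 ]
(379, 197) [ 0.673 -0.176 -0.001] [ 0.662 -0.169  0.05 ]
```

View pics/top0c.png

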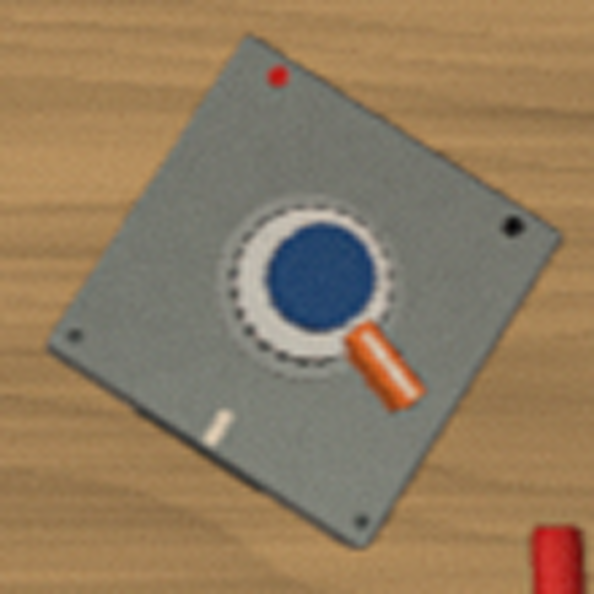

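Enlarged view: plug top centre is at (389.6,241.3), the mark at (370.6,269.0), and the tab stripe runs from (397.0,251.7) to (406.1,263.7).

Run:
```python
from h import *
K,W=cam('top')
f=lambda a,b,z:ray(K,W,((a+.5)/5.4-.5+330,(b+.5)/5.4-.5+190),z)
A=f(322,277,.103);M=f(219,427,.0505);i=f(362,333,.09);o=f(411,398,.09)
cs=[f(250,36,.05),f(562,237,.05),f(360,547,.05),f(48,346,.05)]
C=np.mean(cs,axis=0)
print('axis',A,'box centre',C,'mark',M,np.linalg.norm((M-A)[:2]),np.linalg.norm((M-C)[:2]))
for x in(A,C): 
  for n,q in(('mark',M),('in',i),('out',o)): v=(q-x)[:2];print(n,np.linalg.norm(v).round(4),np.degrees(np.arctan2(v[1],v[0])).round(1))
print([np.linalg.norm((cs[k]-cs[k-1])[:2]).round(3) for k in range(4)],[np.degrees(np.arctan2(*(cs[k]-cs[k-1])[[1,0]])).round(1) for k in range(4)], np.degrees(np.arctan2(*(o-i)[[1,0]])))
```

```text
axis [ 0.54157752 -0.18483899  0.103     ] box centre [ 0.54168351 -0.18518388  0.05      ] mark [ 0.47655903 -0.14335433  0.0505    ] 0.07712574581625976 0.07740096561232701
mark 0.0771 147.5
in 0.0314 -140.6
out 0.0683 -142.3
mark 0.0774 147.3
in 0.0313 -141.2
out 0.0682 -142.6
[np.float64(0.179), np.float64(0.177), np.float64(0.177), np.float64(0.174)] [np.float64(-33.2), np.float64(-123.4), np.float64(145.9), np.float64(57.1)] -143.76535585177075
```

Request:
step_arm([
  [0, 0, 0, 0, 0, -5, 1],
  [0, 0, 0, 0, 0, -8, 1],
  [0, 0, -3, 5, -3, -8, 1],
  [0, 0, -6, 9.5, -6, -8, 1],
  [0, 0, -8, 14, -9, -8, 1],
  [0, 0, -10, 18.5, -12, -8, 1],
  [0, 0, -12, 23, -15, -8, 1],
  [0, 0, -14, 27.5, -18, -8, 1],
  [0, 0, -16, 32, -20, -8, 1],
  [0, 0, -18, 36, -23, -8, 1],
  [0, 0, -19, 41, -26, -8, 1],
  [0, 0, -19.4, 45.6, -27.9, -8, 1],
  [0, 0, -19.4, 45.6, -27.9, -8, 1],
  [0, 0, -19.4, 45.6, -27.9, -4, 1],
  [0, 0, -19.4, 45.6, -27.9, 0, 1],
  [0, 0, -19.4, 45.6, -27.9, 4, 1],
  [0, 0, -19.4, 45.6, -27.9, 8, 1],
  [0, 0, -19.4, 45.6, -27.9, 8, 1],
  [0, 0, -19.4, 45.6, -27.9, 8, 1],
], squeeze=15)

```text
t: 2.05
eef_pos: [0.5415, -0.1851, 0.1429]
orientation: [[0.791, 0.612, -0.001], [0.612, -0.791, 0.0], [-0.001, -0.001, -1.0]]
wrist_force: [1.5, -0.2, 0.5]
width: 0.006
```

Run:
```python
from h import *
s=get_state();print({k:np.round(v,3).tolist() for k,v in s.items()})
for n in("side","top","wrist"):
    p,d=capture(n);cv2.imwrite(f"pics/{n}1.png",p);np.save(f"{n}1.npy",d)
a=cv2.imread('pics/side1.png')[130:260,260:420];cv2.imwrite('pics/side1c.png',cv2.resize(a,None,fx=4,fy=4,interpolation=cv2.INTER_CUBIC))
```

```text
{'t': 2.05, 'q': [-0.332, 0.362, 1.819, 0.0, 0.962, 0.58], 'qd': [0.0, -0.036, -0.036, 0.001, 0.002, 0.001], 'effort': [0.062, -52.419, -26.742, 0.056, -0.054, -0.003], 'eef_pos': [0.542, -0.185, 0.143], 'orientation': [[0.791, 0.612, -0.001], [0.612, -0.791, 0.0], [-0.001, -0.001, -1.0]], 'wrist_force': [1.463, -0.233, 0.462], 'moment': [-0.032, -0.017, 0.018], 'width': 0.006}
```

View pics/wrist1.png

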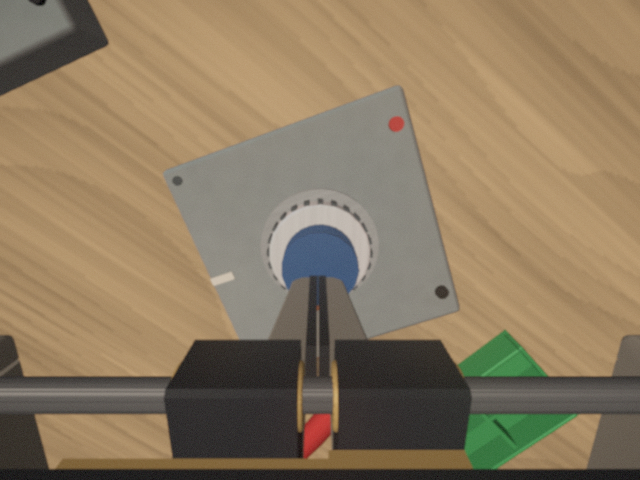

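View pics/side1c.png

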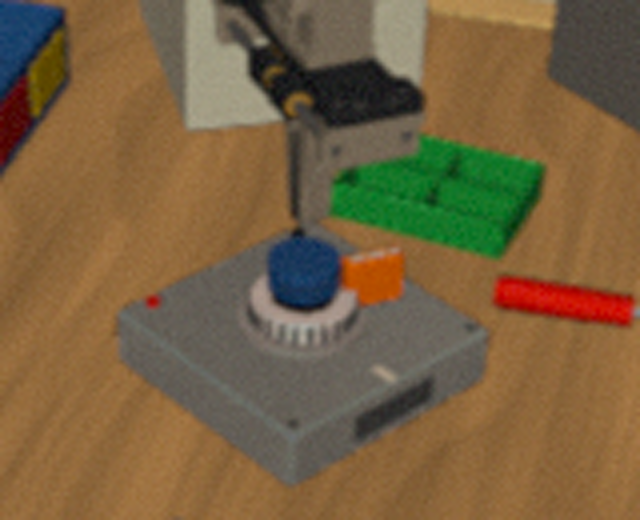

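Wrist view: the plug is centred at about (320,263), in line with the closed fingers. The side view shows the fingertips above the plug. Next I press down.

Request:
step_arm([
  [0, 0, 0, 0, 0, 1.5, 1],
  [0, 0, 0, 0, 0, 2.8, 1],
  [0, 0, 0, 0, 0, 3.1, 1],
  [0, 0, 0, 0, 0, 3.3, 1],
  [0, 0, 0, 0, 0, 3.5, 1],
  [0, 0, 0, 0, 0, 3.7, 1],
  [0, 0, 0, 0, 0, 3.9, 1],
  [0, 0, 0, 0, 0, 4.1, 1],
  [0, 0, 0, 0, 0, 4.2, 1],
  [0, 0, 0, 0, 0, 4.3, 1],
  [0, 0, 0, 0, 0, 4.3, 1],
  [0, 0, 0, 0, 0, 4.3, 1],
])

```text
t: 3.4
eef_pos: [0.542, -0.1852, 0.1]
orientation: [[0.791, 0.612, 0.001], [0.612, -0.791, -0.0], [0.0, 0.001, -1.0]]
wrist_force: [-1.5, 0.2, 4.6]
width: 0.005
```

Request:
step_arm([
  [0, 0, 0, 0, 0, 0.05, 1],
  [0, 0, 0, 0, 0, 0.1, 1],
  [0, 0, 0, 0, 0, 0.15, 1],
  [0, 0, 0, 0, 0, 0.15, 1],
  [0, 0, 0, 0, 0, 0.15, 1],
])

```text
t: 3.9
eef_pos: [0.542, -0.1852, 0.0993]
orientation: [[0.791, 0.612, 0.001], [0.612, -0.791, -0.0], [0.001, 0.001, -1.0]]
wrist_force: [-4.0, 1.6, 16.2]
width: 0.003
```

Request:
step_arm([
  [0, 0, 0, 0, 0, 0.05, 1],
  [0, 0, 0, 0, 0, 0.1, 1],
  [0, 0, 0, 0, 0, 0.1, 1],
  [0, 0, 0, 0, 0, 0.1, 1],
])

```text
t: 4.3
eef_pos: [0.5421, -0.1852, 0.0992]
orientation: [[0.791, 0.612, 0.001], [0.612, -0.791, -0.0], [0.001, 0.001, -1.0]]
wrist_force: [-6.7, 2.5, 26.0]
width: 0.008
```

The force rises to 26 N with almost no travel and the tip sits at 91.2 mm, so the plug is at its stop. I'll lift and look.

Request:
step_arm([
  [0, 0, 0, 0, 0, -2, 1],
  [0, 0, 0, 0, 0, -6, 1],
  [0, 0, 0, 5, 0, -10, 0],
  [0, 0, 0, 9, 0, -12, -0.2],
  [0, 0, 0, 9, 0, -12, -0.2],
  [0, 0, 0, 9, 0, -12, -0.2],
])

```text
t: 4.9
eef_pos: [0.6138, -0.1292, 0.2173]
orientation: [[0.79, 0.613, 0.001], [0.613, -0.79, -0.0], [0.001, 0.001, -1.0]]
wrist_force: [0.4, -0.4, 0.1]
width: 0.331
```

Run:
```python
from h import *
s=get_state();print({k:np.round(v,4).tolist() for k,v in s.items() if k in('eef_pos','orientation','q','width')})
n='wrist';K,W=cam(n);p,d=capture(n);cv2.imwrite(f"pics/{n}2.png",p);np.save(f"{n}2.npy",d);np.save('w2.npy',W)
n='top';p,d=capture(n);cv2.imwrite(f"pics/{n}2.png",p[150:330,180:460].repeat(2,0).repeat(2,1))
```

```text
{'q': [-0.2099, 0.3607, 1.6345, -0.0001, 1.1453, 0.7006], 'eef_pos': [0.6138, -0.1292, 0.2173], 'orientation': [[0.7898, 0.6134, 0.001], [0.6134, -0.7898, -0.0003], [0.0006, 0.0009, -1.0]], 'width': 0.3305}
```

View pics/wrist2.png

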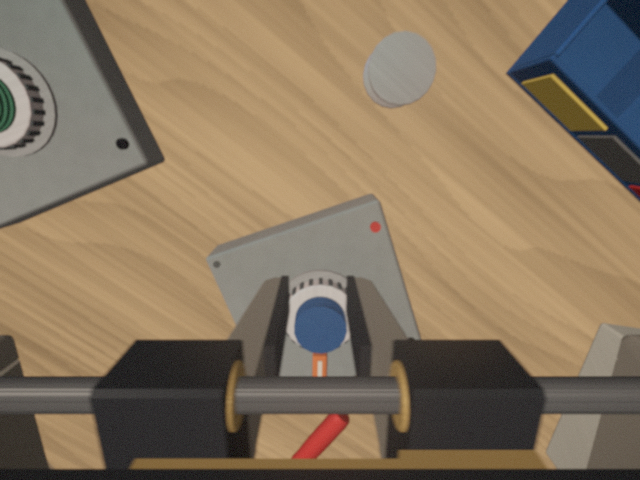

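View pics/top2.png

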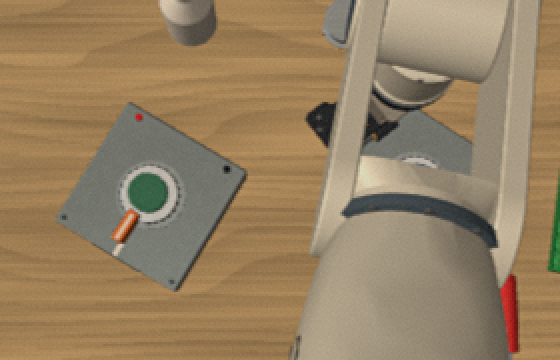

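Wrist view: the plug top is at (320,325), with the tab stripe just below it between the fingers. I'll check the plug height from depth, and get a stereo-free axis check.

Run:
```python
from h import *
K,_=cam('wrist');W=np.load('w2.npy');d=np.load('wrist2.npy')
for uv in [(320,325),(315,318),(326,330),(320,368),(250,270),(320,310)]:print(uv,np.round(dep(K,W,uv,d),4))
for uv,z in[((320,325),.091),((320,368),.09)]:print(np.round(ray(K,W,uv,z),4))
```

```text
(320, 325) [ 0.5476 -0.1836  0.0899]
(315, 318) [ 0.5509 -0.1753  0.091 ]
(326, 330) [ 0.5468 -0.1911  0.0898]
(320, 368) [ 0.512  -0.2113  0.0904]
(250, 270) [ 0.5348 -0.1061  0.0487]
(320, 310) [ 0.5594 -0.1743  0.0898]
[ 0.5481 -0.1832  0.091 ]
[ 0.5117 -0.2115  0.09  ]
```

Run:
```python
from h import *
p=cv2.imread('pics/wrist2.png');K,_=cam('wrist');W=np.load('w2.npy')
cv2.imwrite('pics/w2c.png',cv2.resize(p[260:380,260:380],None,fx=5,fy=5,interpolation=cv2.INTER_CUBIC))
for c in [(.5416,-.185),(.545,-.184),(.548,-.183)]:print(c,proj(K,W,np.array([*c,.091])))
d=np.load('wrist2.npy')
m=(p[...,0].astype(int)-p[...,2]>50);m[:285]=0;m[360:]=0;m[:,:280]=0;m[:,365:]=0
P=np.array([dep(K,W,(u,v),d) for v,u in np.argwhere(m)]);P=P[P[:,2]>.087];print(len(P),cv2.minEnclosingCircle(P[:,:2].astype(np.float32)),np.median(P[:,2]),P[:,:2].mean(0))
p=cv2.imread('pics/top0.png');K,W=cam('top')
m=(p[...,0].astype(int)-p[...,2]>50);m[:190]=0;m[300:]=0;m[:,:330]=0;m[:,440:]=0
v,u=np.argwhere(m).T;print(u.mean(),v.mean(),np.ptp(u),np.ptp(v));print(ray(K,W,(u.mean(),v.mean()),.103))
```

```text
(0.5416, -0.185) [317.19564251 331.11287778]
(0.545, -0.184) [318.62210435 327.88639171]
(0.548, -0.183) [319.78500044 324.95313053]
1774 ((0.6011191010475159, -0.13973194360733032), 0.09704720973968506) 0.09014421677185933 [ 0.54502956 -0.18510909]
389.0035842293907 240.78494623655914 18 18
[ 0.54183345 -0.18430665  0.103     ]
```

View pics/w2c.png

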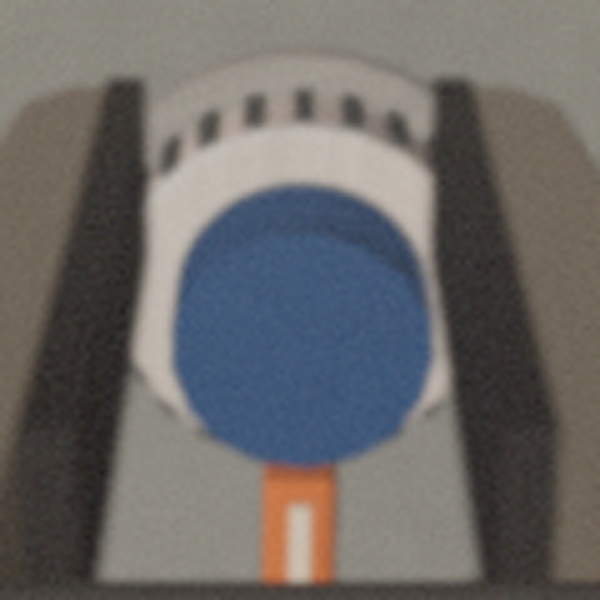

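The plug is home: its top reads 90 mm and its centre is at about (320.6,329.7). The tab is at column 319.6, so it lies along tool x. I'll go above the tab with the jaws half open and check.

Request:
step_arm([
  [0, 0, 0, -4, 0, 0, -0.2],
  [0, 0, 0, -8, 0, 0, -0.2],
  [0, 0, 0, -12, 0, 0, -0.2],
  [0, 0, 0, -14.35, 0, 3, -0.2],
  [0, 0, 0, -14.35, 0, 7, -0.2],
  [0, 0, 0, -14.35, 0, 9.5, -0.2],
  [0, 0, 0, -14.35, 0, 9.5, -0.2],
  [0, 0, 0, -14.35, 0, 9.5, -0.2],
])

```text
t: 5.8
eef_pos: [0.498, -0.218, 0.1216]
orientation: [[0.791, 0.611, -0.002], [0.611, -0.791, 0.001], [-0.001, -0.002, -1.0]]
wrist_force: [0.2, 0.4, 0.1]
width: 0.597
```

Run:
```python
from h import *
s=get_state();print({k:np.round(v,4).tolist() for k,v in s.items() if k in('eef_pos','orientation','q','width')})
n='wrist';K,W=cam(n);p,d=capture(n);cv2.imwrite(f"pics/{n}3.png",p)
print(proj(K,W,np.array([.5425,-.185,.091])),proj(K,W,s['eef_pos']))
```

```text
{'q': [-0.4153, 0.3506, 1.8951, -0.0002, 0.8983, 0.498], 'eef_pos': [0.498, -0.218, 0.1216], 'orientation': [[0.7914, 0.6112, -0.0023], [0.6112, -0.7914, 0.0008], [-0.0013, -0.0021, -1.0]], 'width': 0.5974}
[319.75146533 183.18033612] [317.79412324 302.85875108]
```

View pics/wrist3.png

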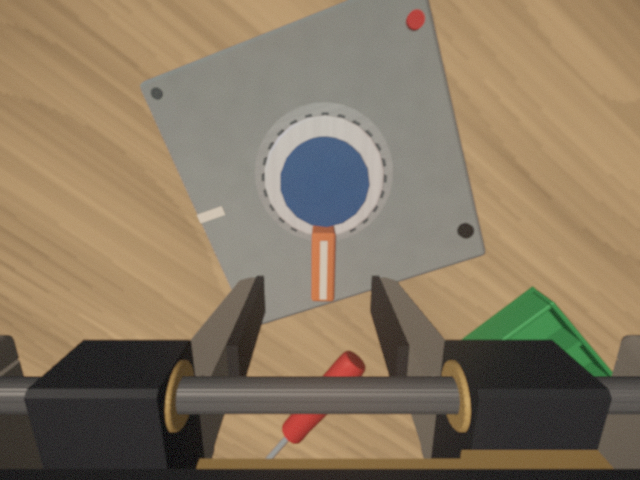

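Wrist view: plug centre (325,181), tab stripe from (323.5,240) to (322.5,299), fingertips at columns 264 and 371. The tab sits a couple of mm to the right of the jaw centre.

Run:
```python
from h import *
K,W=cam('wrist');p=cv2.imread('pics/wrist3.png')
def fit(m,z):
    v,u=np.argwhere(m).T;return np.array([ray(K,W,q,z)[:2] for q in zip(u,v)])
P=p.astype(int)
m=(P[...,0]-P[...,2]>50);m[:110]=0;m[250:]=0
B=fit(m,.091);c,r=cv2.minEnclosingCircle(B.astype(np.float32));print('blue',B.mean(0),c,r)
m=(P[...,2]-P[...,0]>70);m[:225]=0;m[310:]=0;m[:,:300]=0;m[:,345:]=0
O=fit(m,.09);l=cv2.fitLine(O.astype(np.float32),cv2.DIST_L2,0,.01,.01).ravel();a=np.degrees(np.arctan2(l[1],l[0]));print('tab',O.mean(0),a)
A=B.mean(0);v=O.mean(0)-A;print(np.hypot(*v),np.degrees(np.arctan2(v[1],v[0]))%360)
m=(P.min(2)>170);m[:195]=0;m[230:]=0;m[:,:190]=0;m[:,230:]=0
M=fit(m,.0505);v=M.mean(0)-A;print('mark',len(M),M.mean(0),np.hypot(*v),np.degrees(np.arctan2(v[1],v[0])))
s=get_state();R=np.array(s['orientation']);print(R.T[:2,:2]@(A-s['eef_pos'][:2]),R.T[:2,:2]@(O.mean(0)-s['eef_pos'][:2]))
```

```text
blue [ 0.54585593 -0.18641579] (0.5452037453651428, -0.18692700564861298) 0.0233840961009264
tab [ 0.50854287 -0.21444791] 37.044796
0.04666973541507752 216.9163800840919
mark 195 [ 0.4784256  -0.14363937] 0.07985406682913337 147.60979989667268
[0.05645411 0.00342262] [0.00978866 0.00279033]
```

Request:
step_arm([
  [0, 0, 0, 0, 0.25, 1.5, -0.2],
  [0, 0, 0, 0, 0.25, 3.5, -0.2],
  [0, 0, 0, 0, 0.25, 5, -0.2],
  [0, 0, 0, 0, 0.25, 5, -0.2],
  [0, 0, 0, 0, 0.25, 5, 0.3],
  [0, 0, 0, 0, 0.25, 5, 1],
  [0, 0, 0, 0, 0.25, 5, 1],
  [0, 0, 0, 0, 0.25, 5, 1],
  [0, 0, 0, 0, 0.25, 5, 1],
  [0, 0, 0, 0, 0.25, 5, 1],
], squeeze=12)

```text
t: 6.85
eef_pos: [0.501, -0.2199, 0.0724]
orientation: [[0.791, 0.612, 0.0], [0.612, -0.791, -0.0], [0.0, 0.0, -1.0]]
wrist_force: [-0.7, 0.5, 2.7]
width: 0.148
```

Width is 13.6 mm, so the 14 mm tab is gripped. I'll turn clockwise along the arc, 42° to start.

Request:
step_arm([
  [0, 0, 3, 0.008, -0.288, 0, 1],
  [0, 0, 6, 0.03, -0.575, 0, 1],
  [0, 0, 12, 0.12, -1.143, 0, 1],
  [0, 0, 18, 0.269, -1.7, 0, 1],
  [0, 0, 24, 0.475, -2.237, 0, 1],
  [0, 0, 30, 0.737, -2.75, 0, 1],
  [0, 0, 36, 1.05, -3.233, 0, 1],
  [0, 0, 42, 1.413, -3.68, 0, 1],
  [0, 0, 42, 1.413, -3.68, 0, 1],
  [0, 0, 42, 1.413, -3.68, 0, 1],
])

```text
t: 7.85
eef_pos: [0.4904, -0.1825, 0.0724]
orientation: [[0.997, -0.073, 0.002], [-0.073, -0.997, -0.001], [0.002, 0.001, -1.0]]
wrist_force: [2.6, -3.7, -0.4]
width: 0.154
```

Run:
```python
from h import *
s=get_state();print({k:np.round(v,4).tolist() for k,v in s.items() if k in('eef_pos','orientation','q','width','wrist_force','moment')})
n='wrist';K,W=cam(n);p,d=capture(n);cv2.imwrite(f"pics/{n}4.png",p)
```

```text
{'q': [-0.3591, 0.3956, 1.972, -0.0001, 0.7721, 1.2853], 'eef_pos': [0.4904, -0.1825, 0.0724], 'orientation': [[0.9973, -0.0734, 0.0016], [-0.0734, -0.9973, -0.0007], [0.0017, 0.0006, -1.0]], 'wrist_force': [2.5655, -3.7165, -0.4311], 'moment': [-0.4606, -0.3654, -0.2744], 'width': 0.1544}
```

View pics/wrist4.png

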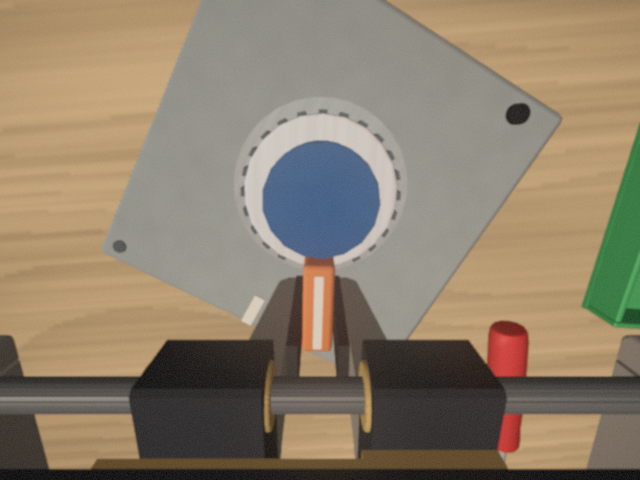

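Wrist view: the tab is held between the fingers at (318,313), with the plug at (321,199) and the mark at (253,311). I'll carry on by 28°.

Request:
step_arm([
  [0, 0, 6, 0.029, -0.559, 0, 1],
  [0, 0, 12, 0.117, -1.112, 0, 1],
  [0, 0, 18, 0.262, -1.653, 0, 1],
  [0, 0, 24, 0.463, -2.176, 0, 1],
  [0, 0, 28, 0.626, -2.512, 0, 1],
  [0, 0, 28, 0.626, -2.512, 0, 1],
  [0, 0, 28, 0.626, -2.512, 0, 1],
  [0, 0, 28, 0.626, -2.512, 0, 1],
])

```text
t: 8.7
eef_pos: [0.4989, -0.1584, 0.0724]
orientation: [[0.846, -0.533, 0.002], [-0.533, -0.846, -0.001], [0.003, -0.0, -1.0]]
wrist_force: [4.6, -6.1, -1.6]
width: 0.155
```

Run:
```python
from h import *
s=get_state();print({k:np.round(v,4).tolist() for k,v in s.items() if k in('eef_pos','orientation','q','width','wrist_force','moment')})
n='wrist';K,W=cam(n);p,d=capture(n);cv2.imwrite(f"pics/{n}5.png",p);np.save('w5.npy',W)
cv2.imwrite('pics/w5c.png',cv2.resize(p[120:370,210:430],None,fx=2.4,fy=2.4,interpolation=cv2.INTER_CUBIC))
```

```text
{'q': [-0.31, 0.3955, 1.9723, -0.0007, 0.7711, 1.8235], 'eef_pos': [0.4989, -0.1584, 0.0724], 'orientation': [[0.8461, -0.533, 0.0024], [-0.533, -0.8461, -0.0013], [0.0027, -0.0002, -1.0]], 'wrist_force': [4.629, -6.1343, -1.6327], 'moment': [-0.8677, -0.6991, -0.2623], 'width': 0.1548}
```

View pics/wrist5.png

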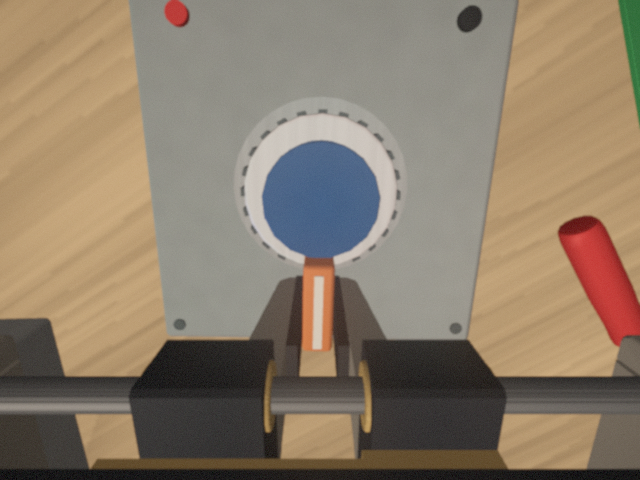

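View pics/w5c.png

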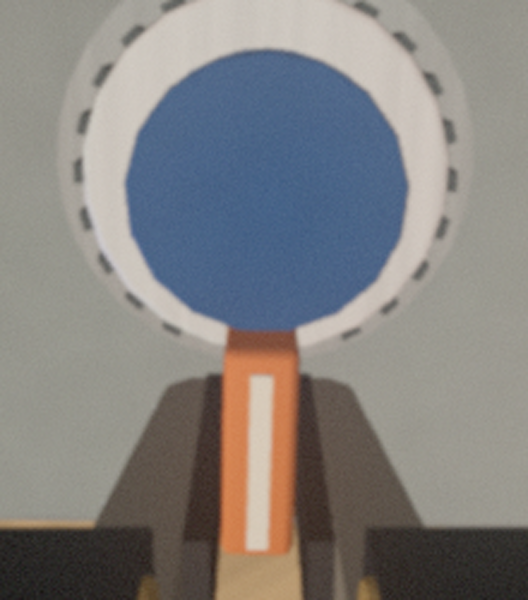

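Wrist view: the tab (plug at 321,199; stripe from (319,277) to (317,348)) now covers the mark. The box corner screws are at (180,324), (456,328), (176,12) and (469,18), so I'll compare the angles using those.

Run:
```python
from h import *
K,_=cam('wrist');W=np.load('w5.npy');p=cv2.imread('pics/wrist5.png').astype(int)
c=[ray(K,W,q,.05)[:2] for q in[(180,324),(456,328),(469,18),(176,12)]]
a=lambda v:np.degrees(np.arctan2(v[1],v[0]))
print('centre',np.mean(c,0),'sides',[np.linalg.norm(c[i]-c[i-1]).round(4) for i in range(4)])
print('-x dir',a(c[0]-c[3]),a(c[1]-c[2]),a(c[1]-c[0])-270+360,a(c[2]-c[3]))
A=np.mean(c,0)
i=ray(K,W,(210+261/2.4,120+380/2.4),.09)[:2];o=ray(K,W,(210+257/2.4,120+548/2.4),.09)[:2]
b=ray(K,W,(210+267/2.4,120+188/2.4),.091)[:2]
print('plug',b,'stripe',a(o-i),'outer from plug',a(o-b),np.linalg.norm(o-b),'from centre',a(o-A),np.linalg.norm(o-A), np.linalg.norm(i-b))
```

```text
centre [ 0.54312967 -0.18673799] sides [np.float64(0.1593), np.float64(0.1598), np.float64(0.159), np.float64(0.1333)]
-x dir 142.2887998861561 151.8318084797054 -33.126228213120044 -123.28164658752404
plug [ 0.54495062 -0.18806783] stripe 146.56490567360495 outer from plug 146.377763366619 0.07008255993724588 from centre 146.46144952218793 0.06782996610028476 0.035264724725918184
```

The box's -x direction comes out at 146.8° and the stripe at 146.5°, which is aligned. Releasing, lifting and checking.

Request:
step_arm([
  [0, 0, 0, 0, 0, 0, 0.5],
  [0, 0, 0, 0, 0, 0, 0],
  [0, 0, 0, 0, 0, 0, -0.2],
  [0, 0, 0, 0, 0, 0, -0.2],
  [0, 0, 0, 0, 0, -2, -0.2],
  [0, 0, 0, 0, 0, -6, -0.2],
  [0, 0, 0, -2, 0, -10, -0.2],
  [0, 0, 0, -4, 0, -13, -0.2],
  [0, 0, 0, -5, 0, -13, -0.2],
  [0, 0, 0, -5, 0, -13, -0.2],
  [0, 0, 0, -5, 0, -13, -0.2],
])

```text
t: 9.85
eef_pos: [0.4551, -0.1307, 0.2012]
orientation: [[0.846, -0.534, -0.001], [-0.534, -0.846, 0.0], [-0.001, 0.0, -1.0]]
wrist_force: [-0.7, -0.1, -0.4]
width: 0.6
```

Run:
```python
from h import *
s=get_state();print({k:np.round(v,4).tolist() for k,v in s.items() if k in('t','eef_pos','orientation','q','width','wrist_force')})
n='wrist';K,W=cam(n);p,d=capture(n);cv2.imwrite(f"pics/{n}6.png",p);np.save('w6.npy',W);np.save('wrist6.npy',d)
cv2.imwrite('pics/w6c.png',cv2.resize(p[60:310,190:440],None,fx=2.4,fy=2.4,interpolation=cv2.INTER_CUBIC))
```

```text
{'t': 9.85, 'q': [-0.2828, 0.1406, 1.9692, -0.0, 1.0328, 1.851], 'eef_pos': [0.4551, -0.1307, 0.2012], 'orientation': [[0.8457, -0.5337, -0.001], [-0.5337, -0.8457, 0.0003], [-0.001, 0.0003, -1.0]], 'wrist_force': [-0.6863, -0.0798, -0.4361], 'width': 0.6}
```

View pics/wrist6.png

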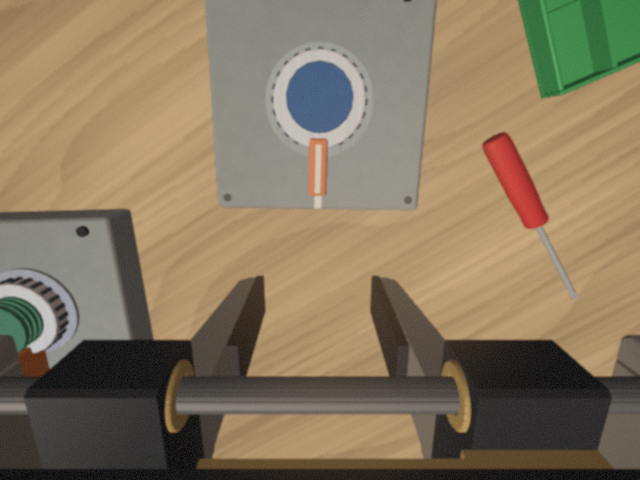

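View pics/w6c.png

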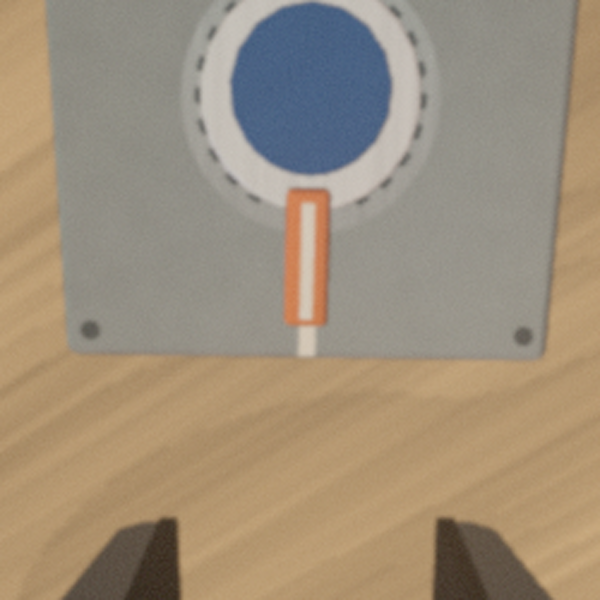

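Wrist view: the stripe, from (318,145) to (317,193), runs straight on into the mark at (317,201). A last check on plug height and the rest of the bench.

Run:
```python
from h import *
K,_=cam('wrist');W=np.load('w6.npy');d=np.load('wrist6.npy')
P=np.array([dep(K,W,(u,v),d) for u in range(308,333) for v in range(85,110)]);print('plug top',np.median(P[:,2]),P[:,:2].mean(0))
for uv in[(311,165),(250,150),(395,150)]:print(uv,dep(K,W,uv,d))
a=lambda v:np.degrees(np.arctan2(v[1],v[0]))
f=lambda x,y,z:ray(K,W,(190+x/2.4,60+y/2.4),z)[:2]
b=f(311,89,.091);print('stripe',a(f(306,318,.09)-f(308,205,.09)),'from plug',a(f(306,318,.09)-b),'mark',a(f(307,343,.0505)-b),'front edge',a(f(542,358,.05)-f(72,351,.05))+180)
p,_=capture('top');cv2.imwrite('pics/top6.png',p)
```

```text
plug top 0.0903697142646874 [ 0.54343154 -0.18736983]
(311, 165) [ 0.50674161 -0.15632252  0.08944197]
(250, 150) [ 0.54273498 -0.11667971  0.0492878 ]
(395, 150) [ 0.47646554 -0.221516    0.04809024]
stripe 146.72179868938449 from plug 146.48874171093263 mark 146.96798125078632 front edge 56.863479653115846
```

View pics/top6.png

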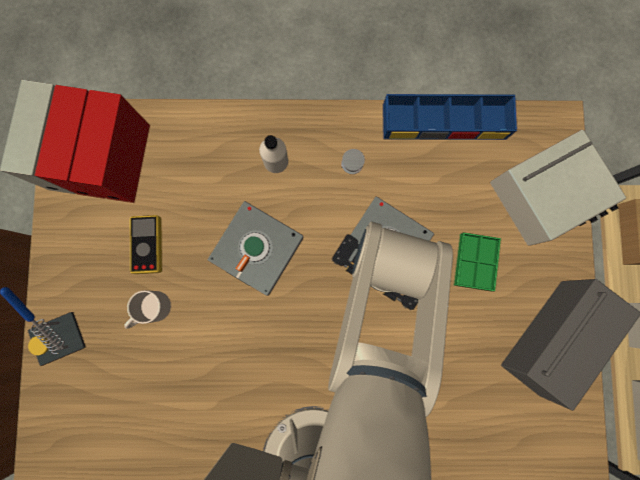

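The top view shows the green box, bottle, reel, meter, mug and tray where they were. The plug top is at about 90–91 mm (home), and the stripe is within about 0.5° of the mark. Handing in.

```bash
python3 -c "
from plant import *
print(close_job())"
```

```text
the job is handed in; nothing more can be done
None
```

The blue plug is pressed home and its collar is turned clockwise to the locked mark. I handed the job in at about 10 s of the 45 s allowed.

- **Plug:** I pressed it with the closed fingertips until the force rose to 26 N with almost no further travel. After lifting, its top measured 90–91 mm above the bench, against 91 mm for home.
- **Collar:** I gripped the tab, turned it about 70° clockwise and let go. The stripe now runs straight into the white mark: it points at 146.5–146.7°, and the mark and box edge are at 146.9–147.0°.
- **Other things:** In the last top view the green box was still locked, and the bottle, reel, meter, mug and tray had not moved. The arm hid the screwdriver there, but the last wrist picture shows it lying clear on the bench. The gripper was clear of everything, at about 0 N.

One disagreement: the top and wrist cameras put the collar axis about 3–4 mm apart, a little more than the stated calibration error. The turning forces stayed below 10 N where I read them, and the final alignment was judged from stripe and mark in the same picture.

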